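# Shutter burst test on the long-lens camera

### The job

Try out the shutter of the camera that carries the longest lens: with the fingertips press the round release button on top of its handgrip gently all the way down, keep it down for about two seconds, then let it come up and draw the hand clear. Do not lift, shift or tip the camera or touch its mode dial, and leave the other two cameras and the things on the bench alone.

Things in the scene. Friction and masses are not known exactly. Their poses are not given: they have to be found in the camera images.
- cam_long: black camera on its aluminium foot plate, loose on the bench; lens 130 mm long, 74 wide, the longest: the one to try. Origin: mid body at bench level; x forward along the lens, z up, y to its left. Body 50 (x) by 150 (y), shoulders 95 high; middle hump 62 by 50, top 122 high; handgrip at the -y end, shutter release on top of it at x +33, y -60; mode dial at y +52. Plate 170 by 140 by 10, x -45 to +125. 0.85 kg
- cam_long_button (a point): centre of the top face of that camera's shutter release: round metal button, 17 mm diameter, standing 10 mm above the shoulder (top 105 mm above the bench), moves with the button. No other control within 50 mm; the hump's side is 35 mm from the button's centre
- cam_long_release (a joint): travel of that button, m: 0 up, 0.005 fully down; its spring needs about 1 N to start and 5 N when fully down, and brings it back up
- cam_long_dial: that camera's mode dial, 28 mm diameter, 10 mm high, origin at the centre of its underside, on the left shoulder; not to be touched
- cam_mid: black camera on its aluminium foot plate, loose on the bench; lens 75 mm long, 74 wide, the middle one; leave alone. Origin: mid body at bench level; x forward along the lens, z up, y to its left. Body 50 (x) by 150 (y), shoulders 95 high; middle hump 62 by 50, top 122 high; handgrip at the -y end, shutter release on top of it at x +33, y -60; mode dial at y +52. Plate 170 by 140 by 10, x -45 to +125. 0.85 kg
- cam_mid_release (a joint): travel of the same kind of button on that camera, m, 0 up
- cam_short: black camera on its aluminium foot plate, loose on the bench; lens 30 mm long, 74 wide, the shortest; leave alone. Origin: mid body at bench level; x forward along the lens, z up, y to its left. Body 50 (x) by 150 (y), shoulders 95 high; middle hump 62 by 50, top 122 high; handgrip at the -y end, shutter release on top of it at x +33, y -60; mode dial at y +52. Plate 170 by 140 by 10, x -45 to +125. 0.85 kg
- cam_short_release (a joint): travel of the same kind of button on that camera, m, 0 up
- screwdriver: small screwdriver lying flat, 130 long; origin at mid underside (mm); bystander, leave alone
- screw_jar: small clear jar with metal cap, 34 diameter, 45 tall (mm); bystander, leave alone
- lens_cap: flat black lens cap, 58 diameter, 9 thick (mm); bystander, leave alone
- blower: black rubber dust blower standing nozzle up, 52 diameter, 90 tall (mm); bystander, leave alone
- spare_lens: loose black lens standing on end, 72 diameter, 85 tall (mm); bystander, leave alone
- battery: grey camera battery lying flat, 55 x 38 x 21 (mm); bystander, leave alone
- loupe: black eyepiece loupe, 38 diameter, 29 tall (mm); bystander, leave alone

How it is judged:
By the outcome, as a careful person would: the job done as asked, in the order asked, and still so for the second after the job is handed in, with the robot touching nothing.
It also fails if it takes over 40 s, if anything falls off the work surface, if the arm or the gripper's body presses on something with over 40 N, if the wrist force passes 120 N, or if a joint passes its speed limit or range.

### The arm

A 6-joint arm with a two-finger parallel gripper is mounted at the origin on the work surface. World frame = base frame: x ahead of the robot, y to its left, z up, the work surface at z = 0. Lengths are in mm, angles in rad, forces in N, time in s.
With the tool pointing down it reaches from about 325 to 900 mm from the base axis. Payload 3.5 kg.
Tool frame: the origin (TCP) lies on the centre line of the jaws, within the pads' length; the fingertips stand 14 mm ahead of it and the grasp point (between the pads) lies 5 mm behind it; z points along the fingers, y is the direction in which the jaws open and shut (so a half turn about z gives the same grasp; the last joint's range is limited). The gripper opens to 85 mm and grips with 20 to 120 N. Pads are 22 mm wide; open, the fingers measure 114 mm over their backs; the gripper's body (76 mm by 85 mm) begins 54 mm behind the grasp point. The pads swing forward as they close: fully open they stand 13 mm farther back than shut.
Start: joints at [-1.345, 0.276, -0.026, 1.268, 0, 1.467], TCP at [201.805, -591.521, 245.313] pointing down, gripper open.
Joint ranges: [-3.12, 3.12], [-0.85, 1.88], [-1.08, 1.24], [-1.95, 2.15], [-1.57, 1.53], [-3.14, 3.14]. Speed limits (rad/s): [2.57, 2.57, 3.14, 3.14, 3.14, 3.14].

### API

Orientations are given as a rotation vector (axis times angle).
In Python, from workcell import r gives the robot as it stands.
- The arm moves only by the tool send_rows, never from a script. Its argument "series" is one flat list of numbers, 7 for each row, row after row: the shift along the tool's x, y, z scaled (see below), then the turn, a rotation vector about the tool's x, y, z scaled (see below), then the closure, from 0 (fully open) to 1 (shut). A call has 1 to 8 rows; each row is the pose to reach, as a shift and turn from the pose commanded when the call began, along the tool's axes at that moment; what a row does not reach only later rows make up. The controller multiplies each number of a shift by 250 mm and each number of a turn by 120 degrees. A row lasts 1/8 s, in which the tool goes at most 62.5 mm and 10.7 degrees, less where a joint would pass 70% of its speed; a pose out of reach is approached as far as the arm can. A call with a number of a shift or a turn outside -1 to 1 is refused whole. A call with a gripper value outside its range is refused whole. The fingers move at their own pace and stop on an object; the grip force is fixed at half the most. Time passes only in rows, so rows that repeat a pose let the fingers close. It gives the time, the measured TCP pose, the force and the opening at its end, in the units of the state.
- r.get_obs(): the state, without advancing time (a new reading comes with each control period).
- r.capture(name): name is "scene" or "top"; returns a dict with "image" (400x640x3 uint8, red, green, blue), "fx", "fy", "cx", "cy" (pixels), "eye" and "orientation" of the camera in the world. Camera axes: x right, y down, z forward; pixel columns grow to the right and rows downward; lengths in mm; the calibration is good to about 2 mm. A picture is of the moment at which its call begins. There is no depth.
- r.job_done(): hands the job in, once; it reports no verdict.
The state is a dict: "time_s": time; "joint_pos": joint angles; "joint_velocities": joint speeds; "joint_torque": joint torques, N m; "eef_pos": TCP position; "tool_rot": TCP orientation; "wrist_force": force on the tool from outside, world axes, zero at the start; "ft_torque": the same for the moment, N m; "grip_width": finger opening in mm.
Only numpy, scipy, OpenCV 4.12 (cv2) and the standard library are available. Lean on these libraries where they do the work, as an engineer would, in place of code of your own. Each camera call takes 0.05 s, during which the arm holds its last target. There are 200 camera calls.

## Working session

There is one attempt and no reset: what is moved stays moved. The work goes in short steps, Python scripts to look and compute and a tool call to move; the robot and the scene stay as the last step left them, time stands still between calls to the robot, and variables do not carry over. Pictures are saved under pics/ and viewed, about 8 in all and at most 12, crops included, and the job is handed in when it is done.

Besides the shell and the picture viewer there is one more tool, called as name(argument=value, ...), one argument or row to a line, values as JSON. send_rows: Moves the arm, as the interface text tells. Its arguments: {"type":"object","properties":{"series":{"type":"array","items":{"type":"number","minimum":-1,"maximum":1}}},"required":["series"]}

```bash
mkdir -p pics; ls
python3 - <<'E'
from workcell import r
import cv2,numpy as np
for n in("scene","top"):
    c=r.capture(n); cv2.imwrite(f"pics/{n}0.png",c["image"][:,:,::-1]); print(n,c["fx"],c["fy"],c["cx"],c["cy"],c["eye"],c["orientation"])
o=r.get_obs();print(o)
E
```

```text
pics
scene 397.0178429195362 397.0178429195362 316.024977132965 199.4166144025296 [1062.72025516 1016.29448497  974.27974183] [-0.64884988 -2.54739444  1.28140888]
top 473.5141293565685 473.5141293565685 327.98885274169413 198.04236824535238 [ 423.34242016   12.34121945 1435.65218757] [-2.17797212  2.20255958 -0.10524343]
{'time_s': 0.1, 'joint_pos': array([-1.34542756e+00,  2.77097954e-01, -2.77555509e-02,  1.26797063e+00,
       -1.24666317e-05,  1.46741296e+00]), 'joint_velocities': array([ 0.00047358, -0.00257053,  0.00254738, -0.00083805,  0.00108921,
        0.00018843]), 'joint_torque': array([ 1.11791464e-04, -4.46708679e+01,  2.96128339e+01,  8.47811694e-03,
       -1.43340203e-04, -1.75302819e-05]), 'eef_pos': array([ 201.63513813, -590.87157287,  244.24042967]), 'tool_rot': array([-3.09725000e+00, -5.13749226e-01,  2.13566173e-04]), 'wrist_force': array([-0.58735825,  0.03581642, -0.19375723]), 'ft_torque': array([ 0.0073395 , -0.00604167, -0.01856527]), 'grip_width': 85.41936377354227}
```

View pics/top0.png

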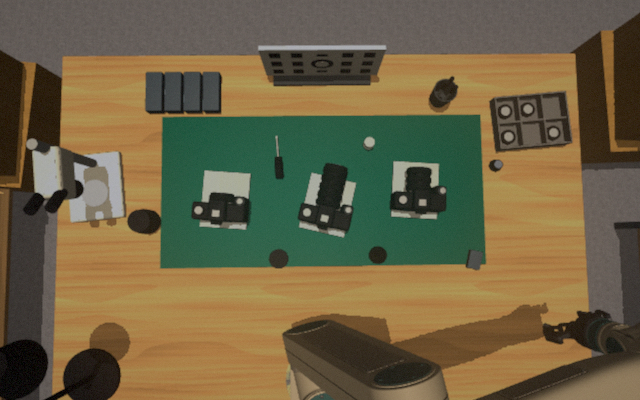

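View pics/scene0.png

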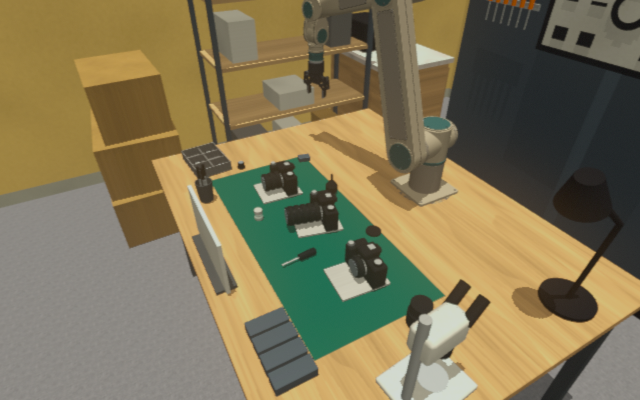

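The top view shows the three cameras. The one with the longest lens is in the middle at about (327,205), lens pointing up and slightly right. Next I'll zoom in on it.

Run:
```python
import cv2,numpy as np
a=cv2.imread("pics/top0.png")[155:245,290:365]; b=cv2.imread("pics/scene0.png")[180:245,275:350]
f=lambda i,s:cv2.convertScaleAbs(cv2.resize(i,None,fx=s,fy=s,interpolation=cv2.INTER_CUBIC),alpha=1.8)
a=f(a,6);b=f(b,5)
b=cv2.copyMakeBorder(b,0,a.shape[0]-b.shape[0],0,800-450-375 if 800-450-375>0 else 0,0)
b=b[:,:350] if b.shape[1]+a.shape[1]>800 else b
cv2.imwrite("pics/z.png",np.hstack([a,b]))
```

```text
(no output)
```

View pics/z.png

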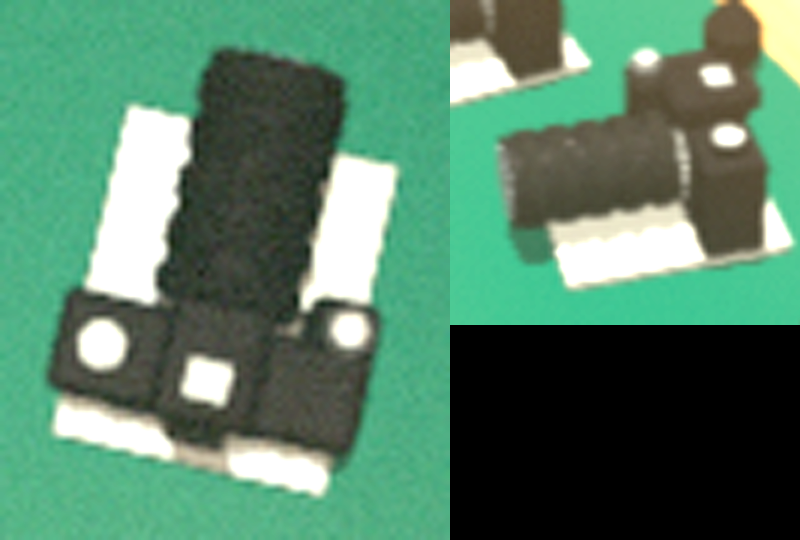

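The crop shows the button at the right end, on the grip: about (348,210) in the top view and (314,191) in the scene view. The dial is at (307,212) in top and (330.6,207) in scene. Both are bright blobs, so I'll take their centroids and cast rays.

```bash
cat > h.py <<'E'
import cv2,numpy as np
from scipy.spatial.transform import Rotation as R
C={"scene":(397.0178,316.025,199.4166,[1062.72025516,1016.29448497,974.27974183],[-0.64884988,-2.54739444,1.28140888]),
"top":(473.5141,327.98885,198.04237,[423.34242016,12.34121945,1435.65218757],[-2.17797212,2.20255958,-0.10524343])}
def ray(n,u,v):
    f,cx,cy,e,o=C[n]; return np.array(e),R.from_rotvec(o).apply([(u-cx)/f,(v-cy)/f,1])
def on(n,u,v,z):
    e,d=ray(n,u,v); return e+d*(z-e[2])/d[2]
def proj(n,p):
    f,cx,cy,e,o=C[n]; q=R.from_rotvec(o).inv().apply(np.array(p)-e); return np.array([cx+f*q[0]/q[2],cy+f*q[1]/q[2]])
def blob(img,u,v,h=5):
    u0,v0=int(round(u)),int(round(v)); g=img[v0-h:v0+h+1,u0-h:u0+h+1].astype(float).min(2)
    w=np.clip(g-0.5*(g.max()+np.median(g)),0,None); y,x=np.mgrid[v0-h:v0+h+1,u0-h:u0+h+1]
    return (w*x).sum()/w.sum(),(w*y).sum()/w.sum()
def tri(a,b):
    A=np.zeros((3,3));B=np.zeros(3)
    for e,d in(a,b):
        d=d/np.linalg.norm(d);P=np.eye(3)-np.outer(d,d);A+=P;B+=P@e
    return np.linalg.solve(A,B)
E
python3 - <<'E'
from h import *
from scipy.spatial.transform import Rotation as R
t=cv2.imread("pics/top0.png");s=cv2.imread("pics/scene0.png")
P={}
for k,a,b,h in(("btn",(348,210),(314,191.5),4),("dial",(307,212),(330.6,207),5)):
    ta=blob(t,*a,h);sb=blob(s,*b,3); P[k]=on("top",*ta,105)
    print(k,ta,sb,"tri",tri(ray("top",*ta),ray("scene",*sb)),"top@105",P[k],"scene@105",on("scene",*sb,105))
v=P["dial"]-P["btn"];print(np.linalg.norm(v[:2]),"dial-btn ang",np.arctan2(v[1],v[0]))
from workcell import r
o=r.get_obs();M=R.from_rotvec(o["tool_rot"]).as_matrix();print(M,M.T@(P["btn"]-o["eef_pos"]))
E
```

```text
btn (np.float64(347.81099195710453), np.float64(209.61260053619304)) (np.float64(313.6858237547893), np.float64(190.95402298850576)) tri [492.31887014 -67.00268151 103.35721786] top@105 [493.82837509 -67.86596391 105.        ] scene@105 [491.90161692 -63.8316507  105.        ]
dial (np.float64(306.4950372208437), np.float64(211.8951612903226)) (np.float64(330.3533464566929), np.float64(206.8188976377953)) tri [487.08919638  49.47332917 104.44975495] top@105 [488.68127487  48.44688372 105.        ] scene@105 [485.87222185  51.15479105 105.        ]
116.42667719815735 dial-btn ang 1.6150196820077358
[[ 9.46446012e-01  3.22861782e-01 -4.65295969e-04]
 [ 3.22862057e-01 -9.46443974e-01  1.97373734e-03]
 [ 1.96867789e-04 -2.01826225e-03 -9.99997944e-01]] [ 445.37637853 -400.37645441  140.13646274]
```

The measurements agree. Button to dial is 116.4 mm against the expected 116.8, and the triangulated height is 103.4 against 105. Camera yaw is about -0.24, and the button is at about (493,-66.5,105). I'll close the fingers and move across at height.

send_rows(
  series=[0.05,-0.05,0,0,0,0,1,0.2,-0.18,0,0,0,0,1,0.36,-0.32,0,0,0,0,1,0.52,-0.46,0,0,0,0,1,0.68,-0.6,0,0,0,0,1,0.8,-0.72,0,0,0,0,1,0.88,-0.8,0,0,0,0,1,0.88,-0.8,0,0,0,0,1],
)

```text
time_s: 1.1
eef_pos: [345.6, -328.4, 245.1]
tool_rot: [-3.097, -0.52, 0.0]
wrist_force: [-0.9, -0.7, 0.0]
grip_width: -0.0
```

send_rows(
  series=[0.05,-0.05,0,0,0,0,1,0.2,-0.18,0,0,0,0,1,0.36,-0.32,0,0,0,0,1,0.52,-0.46,0,0,0,0,1,0.68,-0.6,0.05,0,0,0,1,0.8,-0.72,0.1,0,0,0,1,0.9,-0.8,0.16,0,0,0,1,0.9,-0.8,0.16,0,0,0,1],
)

```text
time_s: 2.1
eef_pos: [493.5, -67.5, 203.9]
tool_rot: [-3.097, -0.518, 0.004]
wrist_force: [-0.9, -0.9, 0.2]
grip_width: 0.2
```

send_rows(
  series=[0,0,0.08,0,0,0,1,0,0,0.18,0,0,0,1,0,0,0.26,0,0,0,1,0,0,0.26,0,0,0,1],
)

```text
time_s: 2.6
eef_pos: [492.1, -69.7, 139.1]
tool_rot: [-3.098, -0.511, 0.005]
wrist_force: [-0.5, -0.2, 0.6]
grip_width: 0.2
```

Run:
```python
from h import *
from workcell import r
o=r.get_obs();print(o["eef_pos"],o["wrist_force"])
p=o["eef_pos"]
L=[]
for n in("scene","top"):
    i=r.capture(n)["image"][:,:,::-1].copy(); cv2.imwrite(f"pics/{n}1.png",i)
    u,v=proj(n,[p[0],p[1],p[2]-14]); print(n,u,v); u0,v0=int(u)-30,int(v)-35
    z=cv2.convertScaleAbs(cv2.resize(i[v0:v0+70,u0:u0+60],None,fx=6.5,fy=6.5,interpolation=cv2.INTER_CUBIC),alpha=1.7)
    cv2.drawMarker(z,(int((u-u0+.5)*6.5),int((v-v0+.5)*6.5)),(0,0,255),0,10); print(u0,v0)
    L.append(z)
cv2.imwrite("pics/z1.png",np.hstack(L))
```

```text
[492.06020624 -69.74026769 139.14728188] [-0.47650993 -0.22250042  0.61508281]
scene 312.86283873927096 185.79477443389024
282 150
top 348.92745453540186 209.85284928750187
318 174
```

View pics/z1.png

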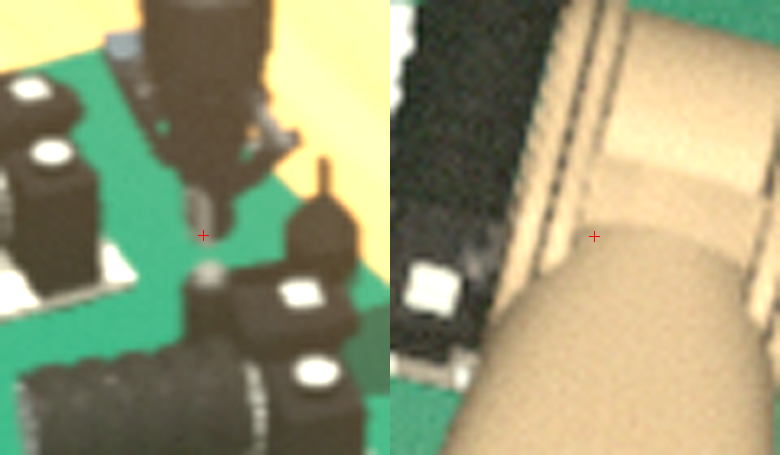

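The scene crop shows the closed tips at (210,240), directly above the button at (210,270). The 4.3 px gap matches about 20 mm of height. The arm hides the button in the top view. I'll shift 2 mm in +y and go down in small steps.

send_rows(
  series=[0.003,-0.008,0.02,0,0,0,1,0.003,-0.008,0.04,0,0,0,1,0.003,-0.008,0.056,0,0,0,1,0.003,-0.008,0.064,0,0,0,1,0.003,-0.008,0.064,0,0,0,1],
)

```text
time_s: 3.32
eef_pos: [493.7, -67.0, 124.1]
tool_rot: [-3.099, -0.514, 0.001]
wrist_force: [-0.3, 0.2, 0.4]
grip_width: 0.0
```

send_rows(
  series=[0,0,0.004,0,0,0,1,0,0,0.008,0,0,0,1,0,0,0.012,0,0,0,1,0,0,0.016,0,0,0,1,0,0,0.016,0,0,0,1],
)

```text
time_s: 3.95
eef_pos: [493.8, -67.1, 120.2]
tool_rot: [-3.099, -0.514, 0.0]
wrist_force: [0.4, 0.3, -0.4]
grip_width: 0.1
```

send_rows(
  series=[0,0,0.004,0,0,0,1,0,0,0.008,0,0,0,1,0,0,0.008,0,0,0,1],
)

```text
time_s: 4.32
eef_pos: [494.0, -67.2, 118.4]
tool_rot: [3.099, 0.514, 0.0]
wrist_force: [0.1, 0.4, 0.9]
grip_width: 0.0
```

send_rows(
  series=[0,0,0.004,0,0,0,1,0,0,0.008,0,0,0,1,0,0,0.008,0,0,0,1],
)

```text
time_s: 4.7
eef_pos: [494.0, -67.1, 116.5]
tool_rot: [3.099, 0.514, 0.0]
wrist_force: [-0.5, 0.9, 2.4]
grip_width: -0.0
```

send_rows(
  series=[0,0,0.004,0,0,0,1,0,0,0.008,0,0,0,1,0,0,0.008,0,0,0,1],
)

```text
time_s: 5.08
eef_pos: [494.0, -67.1, 114.4]
tool_rot: [3.099, 0.514, 0.0]
wrist_force: [-0.9, -0.0, 4.9]
grip_width: -0.2
```

send_rows(
  series=[0,0,0.004,0,0,0,1,0,0,0.006,0,0,0,1],
)

```text
time_s: 5.32
eef_pos: [494.0, -67.2, 113.8]
tool_rot: [3.099, 0.514, 0.0]
wrist_force: [-3.2, 0.9, 12.8]
grip_width: 0.3
```

The force rose to 12.8 N, so the button has bottomed out. I'll ease off slightly and hold.

send_rows(
  series=[0,0,-0.001,0,0,0,1,0,0,-0.001,0,0,0,1],
)

```text
time_s: 5.58
eef_pos: [494.0, -67.2, 113.9]
tool_rot: [3.099, 0.514, 0.0]
wrist_force: [-2.4, 0.5, 9.6]
grip_width: -0.2
```

Run:
```python
from workcell import r
from h import *
o=r.get_obs();print(o["time_s"],o["eef_pos"],o["wrist_force"])
cv2.imwrite("pics/scene2.png",r.capture("scene")["image"][:,:,::-1])
```

```text
5.575 [493.98793527 -67.15995126 113.8886869 ] [-2.39612007  0.49351954  9.6171945 ]
```

send_rows(
  series=[0,0,0,0,0,0,1,0,0,0,0,0,0,1,0,0,0,0,0,0,1,0,0,0,0,0,0,1,0,0,0,0,0,0,1,0,0,0,0,0,0,1,0,0,0,0,0,0,1],
)

```text
time_s: 6.5
eef_pos: [494.0, -67.2, 113.9]
tool_rot: [3.099, 0.514, 0.0]
wrist_force: [-2.3, 0.2, 9.4]
grip_width: 0.2
```

send_rows(
  series=[0,0,0,0,0,0,1,0,0,0,0,0,0,1,0,0,0,0,0,0,1,0,0,0,0,0,0,1,0,0,0,0,0,0,1,0,0,0,0,0,0,1],
)

```text
time_s: 7.25
eef_pos: [494.0, -67.2, 113.9]
tool_rot: [3.099, 0.514, 0.0]
wrist_force: [-2.7, 1.3, 9.5]
grip_width: -0.6
```

send_rows(
  series=[0,0,-0.008,0,0,0,1,0,0,-0.016,0,0,0,1,0,0,-0.024,0,0,0,1,0,0,-0.04,0,0,0,1,0,0,-0.08,0,0,0,1,0,0,-0.2,0,0,0,1,0,0,-0.36,0,0,0,1,0,0,-0.48,0,0,0,1],
)

```text
time_s: 8.25
eef_pos: [494.3, -67.2, 235.2]
tool_rot: [3.099, 0.514, 0.002]
wrist_force: [0.6, 0.4, 0.2]
grip_width: -0.1
```

send_rows(
  series=[-0.1,0.1,0,0,0,0,1,-0.3,0.28,0,0,0,0,1,-0.5,0.45,0,0,0,0,1,-0.7,0.62,0,0,0,0,1,-0.8,0.7,0,0,0,0,1,-0.8,0.7,0,0,0,0,1,-0.8,0.7,0,0,0,0,1],
)

```text
time_s: 9.12
eef_pos: [361.1, -296.9, 233.2]
tool_rot: [-3.099, -0.514, -0.001]
wrist_force: [0.4, -0.1, 0.2]
grip_width: -0.2
```

Run:
```python
from workcell import r
from h import *
o=r.get_obs();print(o["time_s"],o["eef_pos"],o["wrist_force"],abs(o["joint_velocities"]).max())
t=r.capture("top")["image"][:,:,::-1].copy();s=r.capture("scene")["image"][:,:,::-1].copy();cv2.imwrite("pics/top3.png",t);cv2.imwrite("pics/scene3.png",s)
for k,a,b,h in(("btn",(348,210),(314,191.5),4),("dial",(307,212),(330.6,207),5)):
    print(k,blob(t,*a,h),blob(s,*b,3))
d=cv2.absdiff(t,cv2.imread("pics/top0.png")).max(2)[110:270,160:490]
print((d>40).sum())
z=lambda i:cv2.resize(i,None,fx=6,fy=6,interpolation=cv2.INTER_CUBIC)
cv2.imwrite("pics/z3.png",cv2.convertScaleAbs(np.vstack([np.hstack([z(i[155:245,295:360]) for i in(t,cv2.imread("pics/top0.png"))])]),alpha=1.6))
```

```text
9.125 [ 361.12767805 -296.89814089  233.24192161] [ 0.36969989 -0.08087313  0.21832095] 0.026862269818809275
btn (np.float64(347.73572938689216), np.float64(209.6215644820296)) (np.float64(313.70075757575756), np.float64(190.95075757575756))
dial (np.float64(306.44897959183675), np.float64(211.91836734693877)) (np.float64(330.3589494163424), np.float64(206.81517509727627))
973
```

View pics/z3.png

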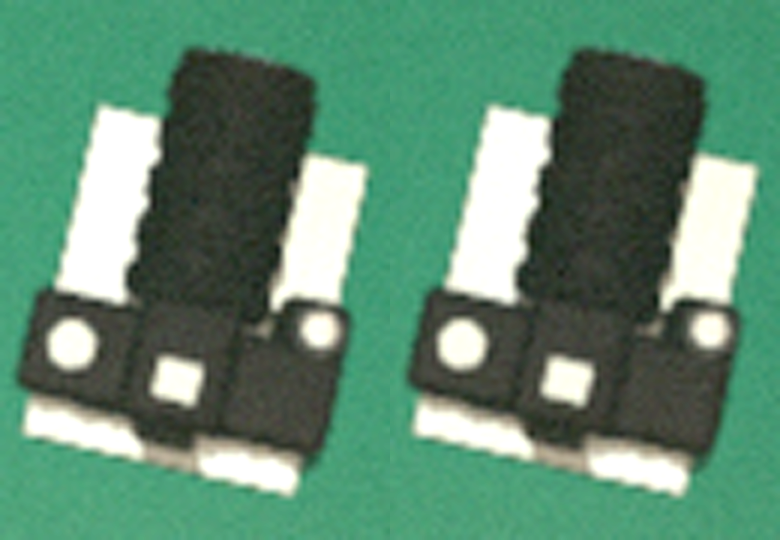

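The camera looks the same before (right) and after (left). Button and dial centroids agree within 0.1 px in both views, and the button is back up. The 973 changed pixels are probably the arm's new position over the mat, though I didn't trace them. The wrist force is zero, so I'm handing in.

```bash
python3 -c "
from workcell import r
print(r.job_done())"
```

```text
the job is handed in; nothing more can be done
None
```

I pressed the shutter release on the long-lens camera all the way down with the closed fingertips, held it for about two seconds, then let it up and drew the hand clear. The job is handed in at about 9 s on the robot's clock.

- **Press:** contact came at about 118 mm TCP height. The spring force rose to 4.9 N, then jumped to 12.8 N as the button bottomed out. I eased off slightly and held it from about 5.2 to 7.3 s at roughly 9.5 N, well above the 5 N needed to keep it down.
- **After:** the wrist force is back to about zero. The button and dial sit within 0.1 px of where they started in both camera views, so the button came up and the camera did not move.
- **Not fully checked:** comparing the top view before and after, 973 pixels changed around the mat. I put this down to the arm's new position and shadow, and did not check the other cameras and bench items one by one. The hand stayed above them throughout. The arm hid the button from the top camera during the press, so I judged alignment then from the scene view and the force.

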